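# Close up the loaded plate reader

### The arm

A 6-joint arm with a two-finger parallel gripper is mounted at the origin on the work surface. World frame = base frame: x ahead of the robot, y to its left, z up, the work surface at z = 0. Lengths are in m, angles in degrees, forces in N, time in s.
With the tool pointing down it reaches from about 0.25 to 0.775 m from the base axis. Payload 8.9 kg.
Tool frame: the origin (TCP) lies midway between the tips of the shut fingers; the grasp point (between the pads) lies 19 mm behind it (arm.tcp_to_grasp is the distance from the TCP to the grasp point, in m); z points along the fingers, y is the direction in which the jaws open and shut (so a half turn about z gives the same grasp; the last joint's range is limited). The gripper opens to 85 mm and grips with 20 to 120 N. Pads are 22 mm wide; open, the fingers measure 114 mm over their backs; the gripper's body (76 mm by 85 mm) begins 54 mm behind the grasp point. The pads swing forward as they close: fully open they stand 13 mm farther back than shut.
Start: joints at [56.591, 16.656, -8.789, 64.555, 0, 82.019], TCP at [0.225, 0.474, 0.231] pointing down, gripper open.
Joint ranges: [-144.48, 144.48], [-52.06, 99.96], [-74.48, 78.29], [-112.23, 115.85], [-86.99, 84.42], [-180, 180]. Speed limits (degrees/s): [127.2, 127.2, 159.86, 180, 180, 180].

### API

Orientations are given as a 3x3 rotation matrix whose columns are the frame's x, y, z axes.
In Python, from rig import sense, vision, arm gives the robot as it stands. The module is installed in compiled form; this text tells all that it offers.
- The arm moves only by the tool move_arm, never from a script. Its argument "plan" is text: rows parted by semicolons, each of 7 numbers parted by spaces: the turn, a rotation vector about the tool's x, y, z in rad, then the shift along the tool's x, y, z in cm, then the closure in counts, from 0 (fully open) to 255 (shut). In form: rx ry rz dx dy dz fingers; .... A call has exactly 10 rows; each row is the pose to reach, as a shift and turn from the pose commanded when the call began, along the tool's axes at that moment; what a row does not reach only later rows make up. A row lasts 1/8 s, in which the tool goes at most 62.5 mm and 10.7 degrees, less where a joint would pass 70% of its speed; a pose out of reach is approached as far as the arm can. A call with a gripper value outside its range is refused whole. The fingers move at their own pace and stop on an object; "squeeze" is the grip in N (left out, the last holds). Time passes only in rows, so rows that repeat a pose let the fingers close, or fill a call up. It gives the time, the measured TCP pose, the force and the opening at its end, in the units of the state.
- sense(): the state, without advancing time (a new reading comes with each control period).
- vision.read_camera(name): name is "scene" or "top" or "wrist"; returns the picture (480x640x3 uint8, red, green, blue); there is no depth.
- vision.get_calibration(name): a dict with "fx", "fy", "cx", "cy" (pixels), "k1" (the pictures are not rectified: a ray, as slopes to the right and down, at radius r is drawn at 1 + k1 r^2 times it, then the intrinsics apply), "R" (3x3) and "t" (3): a world point X has camera coordinates R X + t. Camera axes: x right, y down, z forward; pixel columns grow to the right and rows downward; lengths in m; the calibration is good to about 2 mm. A picture is of the moment at which its call begins: read the wrist's pose just before it. get_calibration takes no time and is no camera call; for the wrist camera it gives the pose at the moment of the call.
- arm.close_job(): hands the job in, once; it reports no verdict.
The state is a dict: "time": time; "joint_positions": joint angles; "qvel": joint speeds; "joint_torque": joint torques, N m; "tcp_pos": TCP position; "tool_rot": TCP orientation; "force": force on the tool from outside, world axes, zero at the start; "moment": the same for the moment, N m; "finger_gap": finger opening in m.
Only numpy, scipy, OpenCV 4.12 (cv2) and the standard library are available. Lean on these libraries where they do the work, as an engineer would, in place of code of your own. Each camera call takes 0.05 s, during which the arm holds its last target. There are 200 camera calls.

### The job

The plate reader has been loaded and needs closing up for a run. With the fingertips, first push its plate carrier fully home, so that the carrier's front panel meets the reader's front, and then push the upright hatch cover on top of the reader over and down until it is shut. Grasp nothing, leave the plate lying in the carrier, and do not disturb the other things on the bench or the jar on the reader.

Things in the scene. Friction and masses are not known exactly. Their poses are not given: they have to be found in the camera images.
- reader: White bench plate reader, fixed to the bench, 230 deep (its x) x 260 wide (its y) x 105 high. Origin: centre of its underside, on the bench. Its front faces its own -x; z up. A slot in the front face takes the plate carrier. On its flat top a raised frame, 110 x 120 mm and 12 mm high, centred at (-10, 0) mm, surrounds the hatch; the hatch cover is hinged along the frame's +y side.
- carrier (a joint): The grey plate carrier, a shallow drawer that slides out of the reader's front along the reader's -x: m, 0 = fully home (its front panel against the reader's front face), 0.095 = fully out. It starts partly out, takes about 2 N to push, stays where it is left, and stops at 0.
- carrier_front (a point): Centre of the outer (front) face of the carrier's front panel; moves with the carrier; axes as the reader's (-x points out of the panel). The panel is 170 wide x 45 high x 10 mm thick; this point lies 65.5 mm above the bench (panel from 43 to 88 mm) and, when home, at x = -125 mm in the reader's frame.
- carrier_seat (a point): Point on the carrier's floor, 50 mm above the bench, in the middle of the bay in which the plate lies; 70 mm behind the front face of the panel; moves with the carrier.
- hatch (a joint): Angle of the grey hatch cover, a flat panel 118 (along the hinge) x 120 x 10 mm: rad, 0 = shut, lying level on its frame; about 1.57 = standing upright. The hinge runs along the reader's x. The cover stays at the angle where it is left (stiff hinge, about 0.13 N m); pushing its outer face (the one that looks to the reader's +y when upright, and up when shut) towards the reader's -y and down shuts it. It stops at 0.
- hatch_hinge (a point): Middle of the hinge line, at (-10, +60, 117) mm in the reader's frame, at the lower (inner) face of the cover. Turns with the cover: its x runs along the hinge, its -y runs from the hinge to the free edge, its z is the outward normal of the cover's outer face, which lies 10 mm from the hinge line.
- hatch_edge (a point): Middle of the cover's free edge, on its outer face, 120 mm from the hinge line along the cover; moves with the cover. When shut it lies 127 mm above the bench.
- plate: White 32-well plate, 55 x 124 x 14 mm, about 60 g, loose, lying on the carrier's floor inside a bay 92 x 131 mm with a 5 mm high rim, in which it can slide some 18 mm either way along the reader's x. Origin: centre of its underside.
- tipbox: White box with a pink top full of holes, 85 x 122 x 54 mm, loose bystander on the bench. Origin: centre of its underside.
- tuberack: Green tube rack, 60 x 110 x 28 mm with tube caps to 38 mm high, loose bystander on the bench. Origin: centre of its underside.
- pipette: White hand pipette lying on the bench along its x, about 210 x 38 x 28 mm, loose bystander. Origin: under the middle of its handle, on the bench.
- jar: Small jar, 38 mm across and 45 mm high, standing loose on the reader's top, 105 mm above the bench, near the far corner on the reader's -y side. Origin: centre of its underside.
- reagent: Amber bottle, 64 mm across and 120 mm high, loose bystander on the bench. Origin: centre of its underside.
- beaker: Glass beaker, 70 mm across and 85 mm high, loose bystander on the bench. Origin: centre of its underside.
- timer: Flat white timer, 60 x 65 x 18 mm, loose bystander on the bench. Origin: centre of its underside.

How it is judged (in metres and radians):
On the way, in this order (a step that is already met when the one before it is completed fails the run):
1. the carrier is pushed fully home while the hatch cover is still up (value of joint carrier below 0.004 m and value of joint hatch above 0.6 rad), for 0.2 s.
2. the hatch cover is pushed shut (value of joint hatch below 0.05 rad), for 0.2 s.
At the end, for the whole second after the job is handed in: The carrier is home within 4 mm, the hatch cover is shut within 0.05 rad (6 mm at its free edge), and the plate lies at rest in the carrier, inside its bay (within 25 mm of the bay's middle, not raised by 6 mm) and level within 0.1 rad (value of joint carrier below 0.004 m and value of joint hatch below 0.05 rad and distance between plate and carrier_seat below 0.025 m and z of plate in the frame of carrier_seat below 0.006 m and angle between plate's own z axis and vertical below 0.1 rad and linear speed of plate below 0.02 m/s); the robot touches nothing.
It fails at once if the plate is lifted or tipped out of the carrier (z of plate in the frame of carrier_seat above 0.008 m or angle between plate's own z axis and vertical above 0.2 rad).
It fails at once if a bystander is moved by more than 25 mm, lifted or knocked over (distance of any of tipbox, tuberack, pipette, jar, reagent, beaker, timer from where it was at the start of the episode above 0.025 m or angle between any of tipbox, tuberack, pipette, jar, reagent, beaker, timer's own z axis and vertical above 0.4 rad).
It also fails if it takes over 48 s, if anything falls off the work surface, if the arm or the gripper's body presses on something with over 40 N, if the wrist force passes 120 N, or if a joint passes its speed limit or range.

## Working session

There is one attempt and no reset: what is moved stays moved. The work goes in short steps, Python scripts to look and compute and a tool call to move; the robot and the scene stay as the last step left them, time stands still between calls to the robot, and variables do not carry over. Pictures are saved under pics/ and viewed, about 8 in all and at most 12, crops included, and the job is handed in when it is done.

Besides the shell and the picture viewer there is one more tool, called after "Call:" in YAML: its name, and indented under it one key for each argument. move_arm: Moves the arm, as the interface text tells. Its arguments: {"type":"object","properties":{"plan":{"type":"string"},"squeeze":{"type":"number"}},"required":["plan"]}

```bash
mkdir -p pics
python3 - <<'E'
from rig import sense,vision
import cv2,numpy as np
s=sense();print(s['time'],s['tcp_pos'],s['tool_rot'],s['finger_gap'])
for n in('scene','top'):
    im=vision.read_camera(n);cv2.imwrite(f'pics/{n}0.png',im[:,:,::-1]);print(n,vision.get_calibration(n))
E
```

```text
0.0 [0.22517098 0.47377543 0.23073138] [[-9.03121174e-01  4.29385136e-01 -7.41600681e-04]
 [ 4.29385732e-01  9.03120525e-01 -1.10003865e-03]
 [ 1.97414551e-04 -1.31190095e-03 -9.99999120e-01]] 0.08560534767161322
scene {'fx': 540.2039717469249, 'fy': 540.2039717469249, 'cx': 320.88700935084455, 'cy': 245.50088554493996, 'k1': 0.0512115176250203, 'R': array([[ 0.81193973,  0.58358272, -0.01360456],
       [ 0.31343525, -0.45550741, -0.83322946],
       [-0.49245529,  0.67226796, -0.55275996]]), 't': array([-0.47443299, -0.12388165,  1.73047508])}
top {'fx': 537.1136224294921, 'fy': 537.1136224294921, 'cx': 322.6815454105802, 'cy': 244.60769119024874, 'k1': -0.14228820761103778, 'R': array([[ 0.0167115 , -0.99951501, -0.02627688],
       [-0.98565272, -0.01205373, -0.16835502],
       [ 0.16795664,  0.02871334, -0.98537613]]), 't': array([0.00905288, 0.59953224, 1.07943806])}
```

View pics/scene0.png

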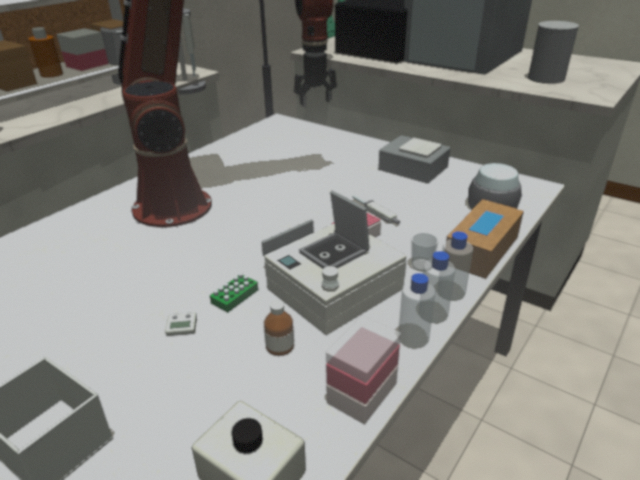

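View pics/top0.png

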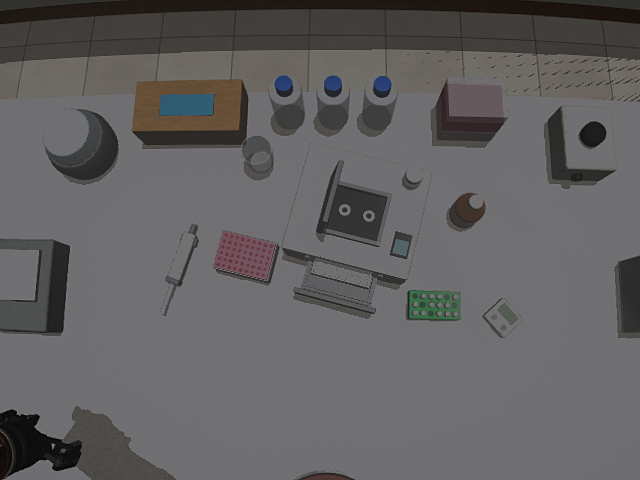

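The scene camera shows the reader with its hatch upright and the jar on top. In the top view, the reader's top spans about (312,143), (431,178), (407,275) and (284,250), and the carrier panel is at about (335,300). I'll enlarge the top view to read the corners.

Run:
```python
import cv2
im=cv2.imread('pics/top0.png')[135:325,270:440]
im=cv2.convertScaleAbs(im,alpha=1.8)
cv2.imwrite('pics/c1.png',cv2.resize(im,None,fx=3.15,fy=3.15,interpolation=cv2.INTER_CUBIC)[:600])
```

```text
(no output)
```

View pics/c1.png

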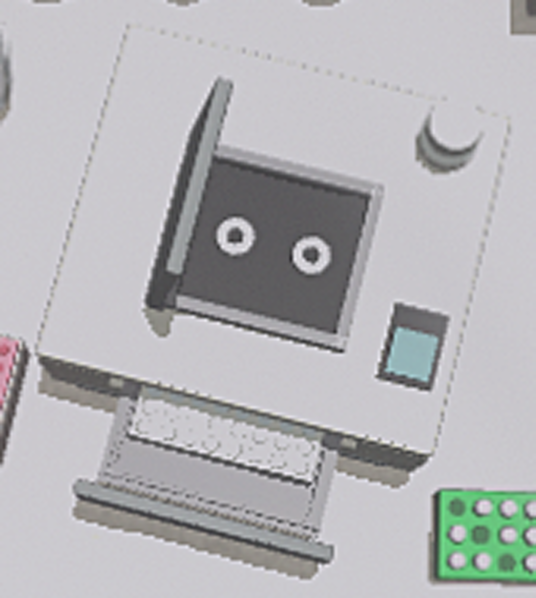

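```bash
cat > h.py <<'E'
import numpy as np,cv2
from scipy.optimize import least_squares
from rig import vision
def proj(n,X):
    c=vision.get_calibration(n);p=np.atleast_2d(X)@c['R'].T+c['t'];u=p[:,:2]/p[:,2:]
    return u*(1+c['k1']*(u**2).sum(1,keepdims=True))*[c['fx'],c['fy']]+[c['cx'],c['cy']]
def onplane(n,px,z):
    return np.array([least_squares(lambda q:(proj(n,[q[0],q[1],z])-p)[0],[.5,0]).x for p in px])
def w(q,P):
    P=np.atleast_2d(P)/1000.;c,s=np.cos(q[2]),np.sin(q[2])
    return np.c_[q[0]+c*P[:,0]-s*P[:,1],q[1]+s*P[:,0]+c*P[:,1],P[:,2]]
E
python3 - <<'E'
from h import *
cr=lambda L:np.array(L)/3.15+[270,135]
px=cr([(127,26),(510,120),(432,455),(38,355)])
P=[(115,130,105),(115,-130,105),(-115,-130,105),(-115,130,105)]
f=least_squares(lambda q:(proj('top',w(q,P))-px).ravel(),[.6,0,-.2]);q=f.x
print(q,np.degrees(q[2]),f.fun)
np.save('q.npy',q)
def loc(X):
    d=X-q[:2];c,s=np.cos(q[2]),np.sin(q[2]);return np.c_[d[:,0]*c+d[:,1]*s,-d[:,0]*s+d[:,1]*c]*1000
print('panel',loc(onplane('top',cr([(78,493),(330,558)]),.088)))
print('hatch edge',loc(onplane('top',cr([(218,80),(232,80),(168,270),(182,273)]),.237)))
print('jar top',loc(onplane('top',cr([(455,125)]),.15)))
# scene check
for p in P: print(proj('scene',w(q,p)))
T=[proj('scene',w(q,[(x,y,237)]))[0] for x in(-69,49) for y in(60,70)];print(T)
print('tipbox',loc(onplane('top',[(220,231),(278,240),(270,282),(214,270)],.054)),'pip',loc(onplane('top',[(193,228),(163,312)],.02)),'tube',loc(onplane('top',[(408,291),(461,291),(408,320)],.03)),'beaker',loc(onplane('top',[(257,150)],.085)))
print(w(q,[(-125-0,0,65)]),w(q,[(-10,60,117)]))
E
```

```text
[ 0.66286105 -0.05382401 -0.23767383] -13.61770734173079 [ 0.03463785 -0.63941381  0.60922541 -0.93669979  0.39327837  0.86114832
 -1.02354406  0.54774049]
panel [[-190.92756752   82.39150958]
 [-190.98557956  -82.96644408]]
hatch edge [[ 48.62833409  51.76376682]
 [ 50.59230553  43.98085072]
 [-66.39243091  51.52192572]
 [-66.12441189  43.47962917]]
jar top [[ 85.22907302 -91.90037348]]
[[405.5377355  253.91273834]]
[[324.26579817 299.34593408]]
[[262.1898716  254.35205322]]
[[341.17988413 217.82841533]]
[array([333.09993643, 188.02098726]), array([336.1598506 , 186.74044264]), array([367.42341755, 205.75094647]), array([370.52303304, 204.31582834])]
tipbox [[-104.72324663  273.81077734]
 [ -92.83890374  148.19266646]
 [-182.73091896  140.89925042]
 [-188.21394884  262.61421156]] pip [[-108.50313918  343.60191478]
 [-302.65401484  354.81683092]] tube [[-126.92765436 -143.82741811]
 [ -99.28993029 -253.46244951]
 [-186.30413653 -157.90876469]] beaker [[ 78.88694927 238.89739895]]
[[ 0.54137502 -0.0243937   0.065     ]] [[0.66726872 0.00684372 0.117     ]]
```

Call:
move_arm:
  plan: "0 0 -0.02 -3.9 -3.4 0 255; 0 0 -0.04 -8.0 -6.9 0 255; 0 0 -0.07 -12.5 -10.8 0 255; 0 0 -0.1 -17.5 -15.1 0 255; 0 0 -0.13 -22.5 -19.4 0 255; 0 0 -0.16 -27.5 -23.7 0 255; 0 0 -0.19 -32.5 -28 0 255; 0 0 -0.206 -37 -31.9 0 255; 0 0 -0.206 -39.1 -33.7 0 255; 0 0 -0.206 -39.1 -33.7 0 255"
  squeeze: 60

```text
time: 1.35
tcp_pos: [0.4345, -0.0004, 0.2309]
tool_rot: [[-0.971, 0.239, -0.0], [0.239, 0.971, -0.0], [0.0, -0.0, -1.0]]
force: [-0.3, 0.1, 1.0]
finger_gap: -0.0001
```

Call:
move_arm:
  plan: "0 0 0 0 0 4 255; 0 0 0 0 0 9 255; 0 0 0 0 0 14 255; 0 0 0 0 0 16.5 255; 0 0 0 0 0 16.8 255; 0 0 0 -1 0 16.8 255; 0 0 0 -2 0 16.8 255; 0 0 0 -3 0 16.8 255; 0 0 0 -3.7 0 16.8 255; 0 0 0 -4 0 16.8 255"

```text
time: 2.6
tcp_pos: [0.473, -0.0076, 0.0633]
tool_rot: [[-0.972, 0.236, -0.0], [0.236, 0.972, 0.0], [0.0, -0.0, -1.0]]
force: [-1.0, -0.3, 0.9]
finger_gap: -0.0
```

Run:
```python
from h import *
from rig import sense
a=cv2.convertScaleAbs(vision.read_camera('top')[:,:,::-1][135:325,270:440],alpha=1.8)
b=vision.read_camera('scene')[:,:,::-1][180:340,240:430]
b=cv2.resize(b,None,fx=2.1,fy=2.1);a=cv2.resize(a,None,fx=2.3,fy=2.3)
o=np.zeros((440,800,3),np.uint8);o[:a.shape[0],:a.shape[1]]=a;o[:b.shape[0],400:400+b.shape[1]]=b[:,:400]
cv2.imwrite('pics/c2.png',o);s=sense()
q=np.load('q.npy');d=np.array(s['tcp_pos'])[:2]-q[:2];c,n=np.cos(q[2]),np.sin(q[2]);print(d@[c,n],d@[-n,c],s['tcp_pos'],s['force'])
```

```text
-0.19544842479487776 0.0001952058212819099 [ 0.47295298 -0.00761742  0.06326943] [-0.2423317  -0.94465837  0.32988372]
```

View pics/c2.png

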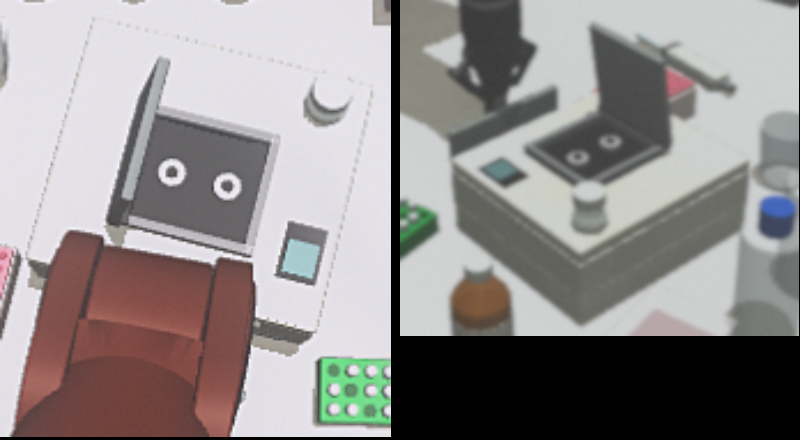

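The arm hides the carrier from the top. In the scene view the gripper stands right in front of the panel, and the hatch is still upright. I'll push gently from here.

Call:
move_arm:
  plan: "0 0 0 -0.5 0 0 255; 0 0 0 -1 0 0 255; 0 0 0 -1.5 0 0 255; 0 0 0 -2 0 0 255; 0 0 0 -2.5 0 0 255; 0 0 0 -3 0 0 255; 0 0 0 -3.5 0 0 255; 0 0 0 -4 0 0 255; 0 0 0 -4.5 0 0 255; 0 0 0 -4.8 0 0 255"

```text
time: 3.95
tcp_pos: [0.5198, -0.0189, 0.0634]
tool_rot: [[-0.972, 0.236, 0.0], [0.236, 0.972, -0.0], [-0.0, 0.0, -1.0]]
force: [-1.9, -0.9, -0.2]
finger_gap: 0.0003
```

Call:
move_arm:
  plan: "0 0 0 -0.15 0 0 255; 0 0 0 -0.3 0 0 255; 0 0 0 -0.45 0 0 255; 0 0 0 -0.6 0 0 255; 0 0 0 -0.7 0 0 255; 0 0 0 -0.8 0 0 255; 0 0 0 -0.9 0 0 255; 0 0 0 -1.0 0 0 255; 0 0 0 -1.0 0 0 255; 0 0 0 -1.0 0 0 255"

```text
time: 5.2
tcp_pos: [0.5293, -0.0211, 0.0633]
tool_rot: [[-0.972, 0.235, 0.0], [0.235, 0.972, 0.0], [-0.0, 0.0, -1.0]]
force: [-0.9, 0.3, -0.2]
finger_gap: -0.0
```

Call:
move_arm:
  plan: "0 0 0 -0.05 0 0 255; 0 0 0 -0.1 0 0 255; 0 0 0 -0.15 0 0 255; 0 0 0 -0.2 0 0 255; 0 0 0 -0.25 0 0 255; 0 0 0 -0.3 0 0 255; 0 0 0 -0.35 0 0 255; 0 0 0 -0.4 0 0 255; 0 0 0 -0.45 0 0 255; 0 0 0 -0.5 0 0 255"

```text
time: 6.45
tcp_pos: [0.5331, -0.0222, 0.0632]
tool_rot: [[-0.972, 0.236, -0.002], [0.236, 0.972, 0.0], [0.002, -0.0, -1.0]]
force: [-5.8, 1.8, 4.7]
finger_gap: -0.0003
```

Call:
move_arm:
  plan: "0 0 0 -0.03 0 0 255; 0 0 0 -0.06 0 0 255; 0 0 0 -0.1 0 0 255; 0 0 0 -0.13 0 0 255; 0 0 0 -0.16 0 0 255; 0 0 0 -0.2 0 0 255; 0 0 0 -0.2 0 0 255; 0 0 0 -0.2 0 0 255; 0 0 0 -0.2 0 0 255; 0 0 0 -0.2 0 0 255"

```text
time: 7.7
tcp_pos: [0.5331, -0.0222, 0.0629]
tool_rot: [[-0.972, 0.235, -0.005], [0.235, 0.972, 0.001], [0.005, -0.0, -1.0]]
force: [-11.8, 2.0, 9.7]
finger_gap: 0.0004
```

The TCP has stopped moving while the force rises, so the carrier is against its stop. Next I'll retreat, lift and go round to the hatch's outer side.

Call:
move_arm:
  plan: "0 0 0 1.5 0 0 255; 0 0 0 4 0 0 255; 0 0 0 5 0 -3 255; 0 0 0 5 1 -8 255; 0 0 0 5 3 -13 255; 0 0 0 5 6 -18 255; 0 0 0 5 9 -20 255; 0 0 0 5 11 -20 255; 0 0 0 5 11 -20 255; 0 0 0 5 11 -20 255"

```text
time: 8.95
tcp_pos: [0.5131, 0.0953, 0.263]
tool_rot: [[-0.972, 0.236, -0.0], [0.236, 0.972, -0.0], [0.0, -0.0, -1.0]]
force: [-0.3, 0.3, 0.2]
finger_gap: 0.0001
```

Run:
```python
from h import *
from rig import sense
a=cv2.convertScaleAbs(vision.read_camera('top')[:,:,::-1][135:325,270:440],alpha=1.8)
b=vision.read_camera('scene')[:,:,::-1][180:340,240:430]
b=cv2.resize(b,None,fx=2.1,fy=2.1);a=cv2.resize(a,None,fx=2.3,fy=2.3)
o=np.zeros((440,800,3),np.uint8);o[:a.shape[0],:a.shape[1]]=a;o[:b.shape[0],400:400+b.shape[1]]=b[:,:400]
cv2.imwrite('pics/c3.png',o);s=sense()
q=np.load('q.npy');d=np.array(s['tcp_pos'])[:2]-q[:2];c,n=np.cos(q[2]),np.sin(q[2]);print(d@[c,n],d@[-n,c],s['tcp_pos'],s['force'])
```

```text
-0.18067800337375567 0.10946095784733319 [0.51303398 0.09509909 0.26302997] [1.26973132 0.44518489 0.64336282]
```

View pics/c3.png

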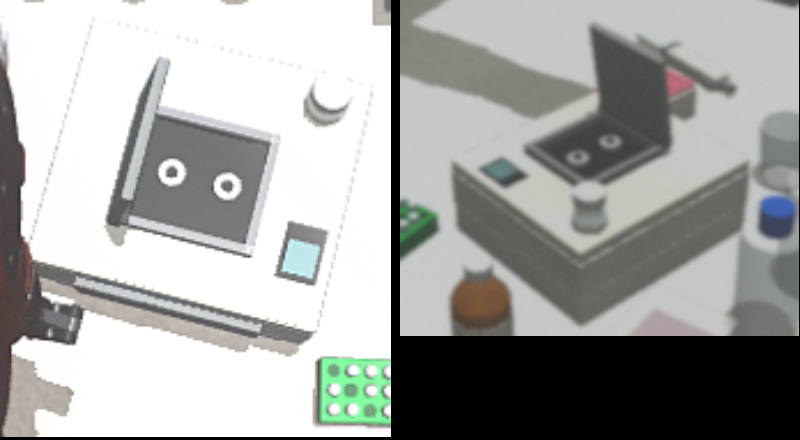

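The carrier panel now lies flush along the reader's front, and the hatch is still up. I'll move beside the cover's outer face.

Call:
move_arm:
  plan: "0 0 0 -3 0 0 255; 0 0 0 -7 0 0 255; 0 0 0 -11 0 0 255; 0 0 0 -15 0 0 255; 0 0 0 -17 0 1 255; 0 0 0 -17 0 3 255; 0 0 0 -17 0 4.8 255; 0 0 0 -17 -1 4.8 255; 0 0 0 -17 -2 4.8 255; 0 0 0 -17 -2.5 4.8 255"

```text
time: 10.3
tcp_pos: [0.6728, 0.0302, 0.2164]
tool_rot: [[-0.972, 0.237, 0.001], [0.237, 0.972, -0.0], [-0.002, 0.0, -1.0]]
force: [-0.9, 0.7, 0.3]
finger_gap: 0.0
```

Run:
```python
from h import *
from rig import sense
s=sense()
q=np.load('q.npy');d=np.array(s['tcp_pos'])[:2]-q[:2];c,n=np.cos(q[2]),np.sin(q[2]);y=d@[-n,c]*1000;z=s['tcp_pos'][2]*1000
print(d@[c,n],y,z,s['force'])
for r in(95,):
  for t in range(80,-1,-8):
    T=np.radians(t);print(t,np.round([(60-r*np.cos(T)+10*np.sin(T)+8-y)/10,-(117+r*np.sin(T)+10*np.cos(T)-z)/10],2))
```

```text
-0.010161997021083155 84.01087664513004 216.41788360607762 [-0.85186548  0.71031437  0.31716595]
80 [-2.27  0.41]
72 [-3.59  0.6 ]
64 [-4.87  0.96]
56 [-6.08  1.51]
48 [-7.21  2.21]
40 [-8.24  3.07]
32 [-9.13  4.06]
24 [-9.87  5.16]
16 [-10.46   6.36]
8 [-10.87   7.63]
0 [-11.1    8.94]
```

Call:
move_arm:
  plan: "0 0 0 0 -1.2 0.3 255; 0 0 0 0 -2.3 0.4 255; 0 0 0 0 -3.0 0.5 255; 0 0 0 0 -3.6 0.6 255; 0 0 0 0 -4.3 0.8 255; 0 0 0 0 -4.9 1.0 255; 0 0 0 0 -5.5 1.25 255; 0 0 0 0 -6.1 1.5 255; 0 0 0 0 -6.7 1.85 255; 0 0 0 0 -7.2 2.2 255"

```text
time: 11.55
tcp_pos: [0.6554, -0.0389, 0.1931]
tool_rot: [[-0.972, 0.236, -0.0], [0.236, 0.972, -0.0], [0.0, -0.0, -1.0]]
force: [-1.7, 0.5, 1.3]
finger_gap: -0.0002
```

Call:
move_arm:
  plan: "0 0 0 0 -0.5 0.4 255; 0 0 0 0 -1.0 0.9 255; 0 0 0 0 -1.5 1.35 255; 0 0 0 0 -1.9 1.85 255; 0 0 0 0 -2.3 2.4 255; 0 0 0 0 -2.65 2.95 255; 0 0 0 0 -2.95 3.5 255; 0 0 0 0 -3.2 4.1 255; 0 0 0 0 -3.5 4.8 255; 0 0 0 0 -3.65 5.4 255"

```text
time: 12.8
tcp_pos: [0.6469, -0.0741, 0.1388]
tool_rot: [[-0.972, 0.236, -0.0], [0.236, 0.972, -0.0], [0.0, -0.0, -1.0]]
force: [-0.0, 0.3, 0.7]
finger_gap: 0.0003
```

Call:
move_arm:
  plan: "0 0 0 0 -0.1 0.3 255; 0 0 0 0 -0.2 0.6 255; 0 0 0 0 -0.2 0.8 255; 0 0 0 0 -0.2 0.9 255; 0 0 0 0 -0.2 1.0 255; 0 0 0 0 -0.2 1.05 255; 0 0 0 0 -0.2 1.1 255; 0 0 0 0 -0.2 1.15 255; 0 0 0 0 -0.2 1.2 255; 0 0 0 0 -0.2 1.2 255"

```text
time: 14.05
tcp_pos: [0.6465, -0.0758, 0.1273]
tool_rot: [[-0.972, 0.236, -0.0], [0.236, 0.972, 0.0], [0.0, 0.0, -1.0]]
force: [0.4, -0.9, 0.1]
finger_gap: 0.0002
```

Call:
move_arm:
  plan: "0 0 0 0 0 0.05 255; 0 0 0 0 0 0.1 255; 0 0 0 0 0 0.15 255; 0 0 0 0 0 0.2 255; 0 0 0 0 0 0.25 255; 0 0 0 0 0 0.3 255; 0 0 0 0 0 0.3 255; 0 0 0 0 0 0.3 255; 0 0 0 0 0 0.3 255; 0 0 0 0 0 0.3 255"

```text
time: 15.3
tcp_pos: [0.6466, -0.0759, 0.1268]
tool_rot: [[-0.972, 0.235, 0.002], [0.235, 0.972, -0.0], [-0.002, -0.0, -1.0]]
force: [-8.2, 0.5, 21.3]
finger_gap: 0.0002
```

The TCP stopped at z = 0.1268 m with 21 N, which matches the shut height of 127 mm. I'll retract and check.

Call:
move_arm:
  plan: "0 0 0 0 0 -2 255; 0 0 0 0 0 -6 255; 0 0 0 0 0 -11 255; 0 0 0 2 0 -14 255; 0 0 0 6 0 -15 255; 0 0 0 11 0 -15 255; 0 0 0 16 0 -15 255; 0 0 0 21 0 -15 255; 0 0 0 24 0 -15 255; 0 0 0 24 0 -15 255"

```text
time: 16.55
tcp_pos: [0.4117, -0.0188, 0.2747]
tool_rot: [[-0.972, 0.235, 0.0], [0.235, 0.972, 0.0], [-0.0, 0.0, -1.0]]
force: [1.1, 0.1, 0.4]
finger_gap: 0.0002
```

Run:
```python
from h import *
from rig import sense
a=cv2.convertScaleAbs(vision.read_camera('top')[:,:,::-1][100:340,200:520],alpha=1.5)
b=vision.read_camera('scene')[:,:,::-1][170:340,200:450]
b=cv2.resize(b,(400,272));a=cv2.resize(a,(400,300))
o=np.zeros((300,800,3),np.uint8);o[:300,:400]=a;o[:272,400:]=b
cv2.imwrite('pics/c4.png',o);s=sense();print(s['time'],s['tcp_pos'],s['force'])
```

```text
16.65 [ 0.41383608 -0.01943415  0.27463841] [-0.61888718 -0.57856744 -0.02495572]
```

View pics/c4.png

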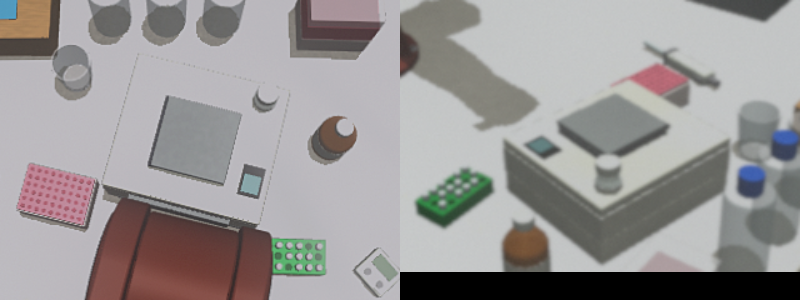

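The cover lies flat on its frame, the carrier panel is flush, and the jar and bystanders are where they were. The arm is clear of everything, so I'm handing in.

```bash
python3 -c "
from rig import arm
print(arm.close_job())"
```

```text
the job is handed in; nothing more can be done
None
```

The carrier was pushed home first and the hatch cover then pushed shut, with closed fingertips and no grasping. I handed the job in at about 17 s of the 48 s allowed; no verdict was reported.

- **Carrier:** it met its stop, with the tip standing still while the force rose to about 12 N. The picture afterwards shows the panel flush with the reader's front.
- **Hatch:** the tip stopped at 126.8 mm under 21 N, against the 127 mm expected when shut. The last pictures show the cover lying flat on its frame.
- **Bystanders:** the tip box, tube rack, pipette, jar, reagent bottle, beaker and timer appear unmoved. I compared these by eye, not by measurement.
- **Arm:** it ended clear of everything, with the force reading near zero.
- **Not checked:** the plate is hidden inside the closed reader, so I could not see it at the end. I pushed slowly, and the largest forces were the ones above.

No check failed or disagreed.

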